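# Set an aluminium blank overhanging its saw support

### The arm

A 6-joint arm with a two-finger parallel gripper is mounted at the origin on the work surface. World frame = base frame: x ahead of the robot, y to its left, z up, the work surface at z = 0. Lengths are in m, angles in rad, forces in N, time in s.
With the tool pointing down it reaches from about 0.4 to 0.825 m from the base axis. Payload 7 kg.
Tool frame: the origin (TCP) lies at the very end of the fingers, on their centre line; the grasp point (between the pads) lies 19 mm behind it; z points along the fingers, x is the direction in which the jaws open and shut, and the axes are right-handed (so a half turn about z gives the same grasp; the last joint's range is limited). The gripper opens to 88 mm and grips with 3 to 60 N. Pads are 19 mm wide; open, the fingers measure 130 mm over their backs; the gripper's body (78 mm by 193 mm) begins 47 mm behind the grasp point.
Start: joints at [1.417, 0.359, 0.012, 0, -1.224, -0.288], TCP at [0.289, 0.61, 0.227] pointing down, gripper open.
Joint ranges: [-3.07, 3.07], [-1.43, 2.12], [-1.02, 1.25], [-3.03, 1.67], [-3.05, -0], [-3.03, 3.03]. Speed limits (rad/s): [2.39, 2.39, 3.01, 3.14, 3.14, 3.14].

### API

Orientations are given as [roll, pitch, yaw] about the fixed x, y, z axes, in that order (R = Rz(yaw) Ry(pitch) Rx(roll)).
In Python, from station import telemetry, grab_frame, arm, regions_of, pinpoint gives the robot as it stands. The module is installed in compiled form; this text tells all that it offers.
- The arm moves only by the shell command python3 -m inch 'ROWS' [FORCE]. ROWS is text: rows parted by semicolons, each of 7 numbers parted by spaces: the opening, from 0 (shut) to 1 (fully open), then the shift along the world's x, y, z in cm, then the turn, a rotation vector about the world's x, y, z in degrees. A call has 1 to 12 rows; each row is the pose to reach, as a shift and turn from the pose measured when the call began; what a row does not reach only later rows make up. A row lasts 1/8 s, in which the tool goes at most 62.5 mm and 10.7 degrees, less where a joint would pass 70% of its speed; a pose out of reach is approached as far as the arm can. A call with a gripper value outside its range is refused whole. The fingers move at their own pace and stop on an object; FORCE is the grip in N (left out, the last holds). Time passes only in rows, so rows that repeat a pose let the fingers close. It gives the time, the measured TCP pose, the force and the opening at its end, in the units of the state.
- telemetry.get_state(): the state, without advancing time (a new reading comes with each control period).
- grab_frame(name): name is "side" or "top" or "wrist"; returns a dict with "pixels" (480x640x3 uint8, red, green, blue), "fx", "fy", "cx", "cy" (pixels), "dist_coeffs" ([k1, k2, p1, p2, k3] as OpenCV has them; the pictures are not rectified), "R" (3x3) and "t" (3): a world point X has camera coordinates R X + t. Camera axes: x right, y down, z forward; pixel columns grow to the right and rows downward; lengths in m; the calibration is good to about 2 mm. A picture is of the moment at which its call begins. There is no depth.
- arm.job_done(): hands the job in, once; it reports no verdict.
Trained networks look in the newest picture that a camera, given by its name, has taken for a name from the list of things; names that differ only in an ending like _2 or _b are one class to them, and where a whole thing is asked for, a point or a joint stands for the part that bears it (a point fixed in the world has none). Each returns a list of dicts, best first, with "p" (0 to 1); they miss things now and then, are a little off and sometimes report something else, mostly with a low value. They report only what shows in the picture. A call takes as long as a camera call. They do not tell look-alikes from the thing itself.
- regions_of(camera, name): "pixels" (480x640 bool, what is visible of it) and "bbox" ([left, top, right, bottom] in pixels, round what is visible of it).
- pinpoint(camera, name): "location" ([column, row] in pixels: a listed point, or the origin of a listed thing).
The state is a dict: "t": time; "q": joint angles; "qd": joint speeds; "joint_efforts": joint torques, N m; "eef_pos": TCP position; "ee_rot": TCP orientation; "force": force on the tool from outside, world axes, zero at the start; "moment": the same for the moment, N m; "width": finger opening in m.
Only numpy, scipy, OpenCV 4.12 (cv2) and the standard library are available. Lean on these libraries where they do the work, as an engineer would, in place of code of your own. Each camera call takes 0.05 s, during which the arm holds its last target. There are 200 camera calls.

### The job

On the plywood saw support lies a sawn aluminium plate. Push it back until its long edge lies flush against the wooden fence, then push it along the fence towards the open end of the support (the end without the stop block) until the black line across the plate is level with the end of the bed, so that its last 30 mm hang out and the sawn edge can be filed; leave it lying flat and flush to the fence. Only push: do not pick up, tip or lift the plate, and leave the other things on the table where they are.

Things in the scene. Friction and masses are not known exactly. Their poses are not given: they have to be found in the camera images.
- support: Fixed plywood saw support, yawed up to 0.2 rad. Origin: centre of underside, on the table; +x to the fence (away from robot), +y along it to the open end, z up. Flat bed x -100..+100, y -230..+230 mm, top 90 mm above the table. Nothing stands at the open end, y +230. At the other end a stop block 22 mm high stands on the bed (x -95..+55, y -228..-198 mm).
- blank: Loose aluminium plate 80 (its x) by 200 (its y) by 6 mm, about 0.26 kg, lying on the bed up to 0.2 rad askew to it, a gap from the fence. Origin: centre of its underside; +x to the fence, +y to the open end. A black line 3 mm wide runs across its top, its middle 30 mm from the +y end (y +70 mm). Slides with dry friction, a few N.
- corner_lead (a point): Corner of the plate on the fence side at the leading (open-end) end, at mid thickness: plate x +40, y +100 mm.
- corner_tail (a point): Corner of the plate on the fence side at the trailing end, at mid thickness: plate x +40, y -100 mm.
- fence_face (a point): Middle of the fence's face at bed height: support x +60, y 0, z +90 mm. The wooden fence stands on the bed along its far side, x +60..+100 mm, the full 460 mm long, 40 mm above the bed; its flat face looks to the robot.
- bed_end (a point): Point on the top edge of the bed at the open end: support x +20, y +230, z +90 mm.
- tape: Bystander: roll of packing tape lying flat on the table, 104 mm across, 48 mm high; origin at the centre of its underside.
- jar: Bystander: screw jar standing on the table beside the stop-block end, 64 mm across, 85 mm high; origin at the centre of its underside.
- file: Bystander: flat file lying on the table beyond the open end, about 305 mm long along its y (y -145..+160 mm), 25 mm wide and high; origin on the table.
- clamp: Bystander: F-clamp lying on the table beyond the fence, 300 mm bar along its y, jaws 100 mm to its -x, about 30 mm high; origin on the table under the middle of the bar.
Not all that is in view belongs to the job. Of the things like the blank, leave any that is blue, purple or red; of the rest the larger one is meant.

How it is judged:
By the outcome, as a careful person would: the job done as asked, in the order asked, and still so for the second after the job is handed in, with the robot touching nothing.
It also fails if it takes over 64 s, if anything falls off the work surface, if the arm or the gripper's body presses on something with over 40 N, if the wrist force passes 120 N, or if a joint passes its speed limit or range.

## Working session

There is one attempt and no reset: what is moved stays moved. The work goes in short steps, Python scripts to look and compute and a shell command to move; the robot and the scene stay as the last step left them, time stands still between calls to the robot, and variables do not carry over. Pictures are saved under pics/ and viewed, about 8 in all and at most 12, crops included, and the job is handed in when it is done.

```bash
mkdir -p pics; cat > h.py <<'E'
import numpy as np, cv2
from station import telemetry, grab_frame, arm, regions_of, pinpoint
def cam(f):
    K=np.array([[f['fx'],0,f['cx']],[0,f['fy'],f['cy']],[0,0,1]],float)
    return K,np.array(f['dist_coeffs'],float),np.array(f['R'],float),np.array(f['t'],float)
def toplane(f,uv,z):
    K,d,R,t=cam(f)
    p=cv2.undistortPoints(np.array(uv,float).reshape(-1,1,2),K,d).reshape(-1,2)
    r=np.c_[p,np.ones(len(p))]@R; c=-R.T@t
    return c+r*((z-c[2])/r[:,2])[:,None]
def proj(f,X):
    K,d,R,t=cam(f)
    return cv2.projectPoints(np.array(X,float).reshape(-1,1,3),cv2.Rodrigues(R)[0],t,K,d)[0].reshape(-1,2)
def save(f,n): cv2.imwrite('pics/'+n,cv2.cvtColor(f['pixels'],cv2.COLOR_RGB2BGR))
E
python3 - <<'E'
from h import *
for c in ['top','side']:
    f=grab_frame(c); save(f,c+'0.png')
    print(c, -np.array(f['R']).T@np.array(f['t']))
    for n in ['blank','support']:
        for r in regions_of(c,n): print(n,r['p'],r['bbox'])
    for n,z in [('blank',.09),('support',0),('corner_lead',.093),('corner_tail',.093),('fence_face',.09),('bed_end',.09)]:
        for r in pinpoint(c,n)[:3]: print(n,round(r['p'],2),np.round(r['location']),toplane(f,r['location'],z).round(3))
print(telemetry.get_state())
E
```

```text
top [0.38067621 0.03684711 1.15602299]
blank 0.95 [300.3, 226.8, 382.3, 272.8]
blank 0.87 [225.2, 326.5, 305.0, 385.0]
blank 0.86 [363.3, 132.9, 394.7, 181.0]
blank 0.84 [361.1, 321.1, 420.7, 355.1]
blank 0.77 [450.8, 187.2, 521.0, 248.8]
support 0.93 [255.1, 184.6, 455.6, 299.4]
blank 0.85 [390. 336.] [[ 0.334 -0.118  0.09 ]]
blank 0.77 [377. 159.] [[ 0.78  -0.088  0.09 ]]
blank 0.66 [342. 248.] [[0.545 0.001 0.09 ]]
corner_lead 0.94 [298. 241.] [[0.56  0.11  0.093]]
corner_lead 0.8 [228. 354.] [[0.283 0.269 0.093]]
corner_lead 0.79 [358. 176.] [[ 0.732 -0.04   0.093]]
corner_tail 0.98 [373. 228.] [[ 0.597 -0.077  0.093]]
corner_tail 0.9 [293. 326.] [[0.353 0.117 0.093]]
corner_tail 0.77 [505. 188.] [[ 0.708 -0.414  0.093]]
fence_face 0.89 [350. 218.] [[ 0.624 -0.019  0.09 ]]
bed_end 0.33 [513. 308.] [[ 0.404 -0.42   0.09 ]]
side [ 0.47476004 -0.90551988  0.93742538]
blank 0.94 [290.2, 217.7, 340.1, 270.6]
blank 0.88 [389.3, 273.2, 442.4, 300.3]
blank 0.83 [215.9, 285.7, 252.2, 329.5]
blank 0.81 [204.0, 206.7, 247.7, 250.3]
blank 0.73 [331.0, 348.8, 418.5, 432.3]
support 0.69 [268.0
[... 566 characters left out ...]
 -0.026  0.09 ]]
bed_end 0.85 [303. 200.] [[0.53  0.186 0.09 ]]
{'t': 0.9, 'q': array([ 1.41710461e+00,  3.58576286e-01,  1.19032452e-02, -2.26150166e-05,
       -1.22409039e+00, -2.88099988e-01]), 'qd': array([-0.00071572,  0.00046412, -0.00146431,  0.00054588,  0.00124845,
        0.00046605]), 'joint_efforts': array([ 1.50485414e-05, -5.82347488e+01,  2.93303776e+01,  7.00249314e+00,
        1.25079806e-02, -1.97651764e-05]), 'eef_pos': array([0.2886028 , 0.6101678 , 0.22657393]), 'ee_rot': array([ 3.14156291e+00,  2.54988064e-05, -2.01259572e+00]), 'force': array([-0.15054449, -0.58760581, -0.18798885]), 'moment': array([0.04045521, 0.05625575, 0.05440296]), 'width': 0.08755265831131796}
```

View pics/top0.png

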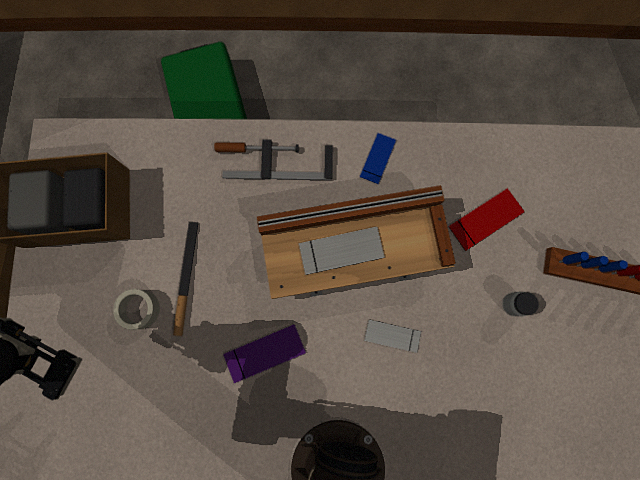

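```bash
python3 - <<'E'
import cv2
i=cv2.imread('pics/top0.png')[175:310,245:465]
cv2.imwrite('pics/crop0.png',cv2.resize(i,None,fx=3.6,fy=3.6,interpolation=cv2.INTER_CUBIC))
E
```

```text
(no output)
```

View pics/crop0.png

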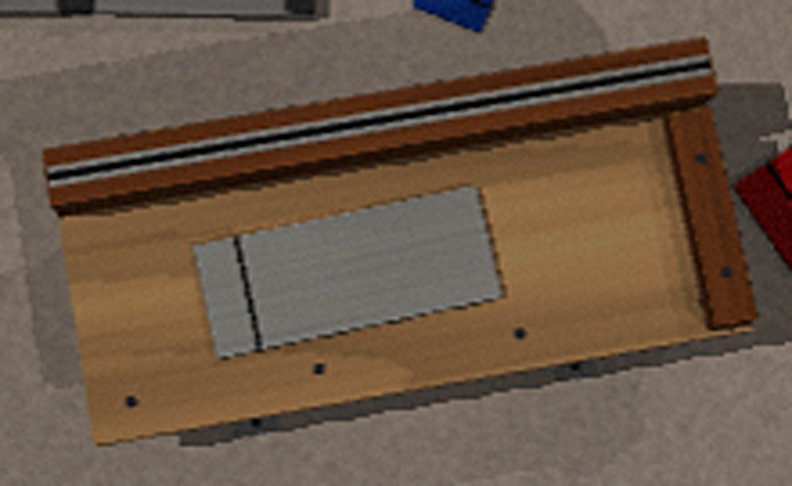

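The top view shows these possible blanks: the grey plate on the support (342,248), the small grey plate (390,336), and the blue (377,159), purple (264,354) and red (487,218) ones. I choose the larger grey one, on the support. The crop confirms it, with its black line at the left (+y) end. The open end is at left (crop 60..97, 214..444) and the stop block at right.

```bash
cat >> h.py <<'E'
def S2W(o,yaw,p):
    c,s=np.cos(yaw),np.sin(yaw); return np.asarray(o)+np.array(p)@np.array([[c,s],[-s,c]])
E
python3 - <<'E'
from h import *
f=grab_frame('top')
c=lambda l:np.array(l)/3.6+[245,175]
P=toplane(f,c([(193,244),(219,358),(504,296),(477,186)]),.096)
print('plate',P.round(4)[:,:2]); print('ctr',P.mean(0).round(4))
a=(P[0]+P[1]-P[2]-P[3]); print('yaw plate',np.arctan2(-a[0],a[1]), np.linalg.norm(P[0]-P[3]),np.linalg.norm(P[0]-P[1]))
B=toplane(f,c([(97,444),(60,214)]),.09); print('bed near open, fence base open',B.round(4))
T=toplane(f,c([(45,150),(706,38),(715,88),(52,195)]),.13); print('fence top far-open, far-stop, near-stop?,near-open',T.round(4))
G=toplane(f,c([(668,115),(706,328),(755,322)]),.112);print('stop',G.round(4))
d=T[0]-T[1]; print('yaw sup',np.arctan2(-d[0],d[1]),np.linalg.norm(d))
for n in ['corner_lead','corner_tail','fence_face','bed_end']:
  for cm in ['side']:
    g=grab_frame(cm)
    for r in pinpoint(cm,n)[:4]: print(n,round(r['p'],2),np.round(r['location']),toplane(g,r['location'],.093 if 'cor' in n else .09).round(3))
E
```

```text
plate [[ 0.5558  0.1076]
 [ 0.4775  0.0877]
 [ 0.5234 -0.1064]
 [ 0.6    -0.0881]]
ctr [5.392e-01 2.000e-04 9.600e-02]
yaw plate 0.22713752990004807 0.2005755585513272 0.08079969212202139
bed near open, fence base open [[0.418  0.1694 0.09  ]
 [0.5763 0.2012 0.09  ]]
fence top far-open, far-stop, near-stop?,near-open [[ 0.6127  0.207   0.13  ]
 [ 0.6989 -0.241   0.13  ]
 [ 0.6638 -0.2461  0.13  ]
 [ 0.5819  0.2009  0.13  ]]
stop [[ 0.6489 -0.218   0.112 ]
 [ 0.5019 -0.2404  0.112 ]
 [ 0.5065 -0.2737  0.112 ]]
yaw sup 0.19011841398087667 0.45620394258933855
corner_lead 0.9 [394. 272.] [[ 0.74  -0.135  0.093]]
corner_lead 0.71 [315. 213.] [[0.56  0.118 0.093]]
corner_lead 0.64 [227. 201.] [[0.302 0.197 0.093]]
corner_lead 0.62 [357. 350.] [[ 0.612 -0.355  0.093]]
corner_tail 0.93 [252. 239.] [[0.38  0.021 0.093]]
corner_tail 0.88 [231. 288.] [[ 0.333 -0.152  0.093]]
corner_tail 0.77 [439. 280.] [[ 0.848 -0.171  0.093]]
corner_tail 0.64 [419. 407.] [[ 0.715 -0.498  0.093]]
fence_face 0.58 [340. 247.] [[ 0.614 -0.029  0.09 ]]
bed_end 0.73 [304. 199.] [[0.534 0.19  0.09 ]]
```

```bash
python3 -m inch '1 18.5 -62.2 0 0 0 36.2;1 18.5 -62.2 0 0 0 36.2;1 18.5 -62.2 0 0 0 36.2;1 18.5 -62.2 0 0 0 36.2;1 18.5 -62.2 0 0 0 36.2;1 18.5 -62.2 0 0 0 36.2;1 18.5 -62.2 0 0 0 36.2;1 18.5 -62.2 0 0 0 36.2;1 18.5 -62.2 0 0 0 36.2;1 18.5 -62.2 0 0 0 36.2;1 18.5 -62.2 0 0 0 36.2;1 18.5 -62.2 0 0 0 36.2'; python3 -c "
from h import *
f=grab_frame('wrist');save(f,'w1.png')"
```

```text
t: 2.85
eef_pos: [0.4737, -0.0135, 0.2265]
ee_rot: [3.141, -0.0, -1.384]
force: [0.3, -0.3, 0.6]
width: 0.0876
```

View pics/w1.png

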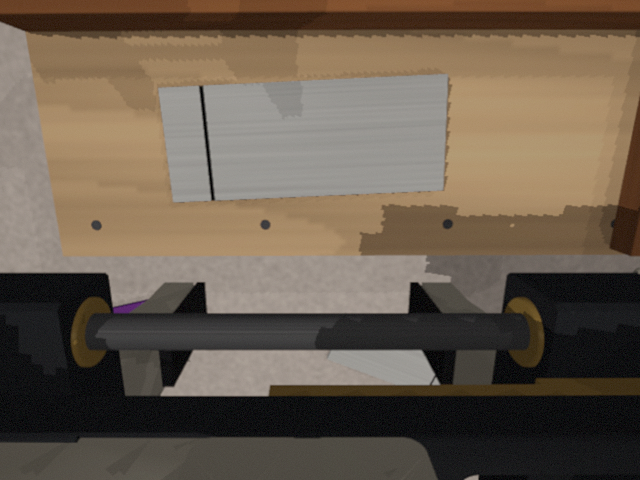

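The wrist view shows plate corners (159,88), (172,202), (445,190) and (447,74), the near edge of the bed at row 255 and the fence base at row ~32. The fingers are still in front of the plate.

```bash
python3 - <<'E'
from h import *
f=grab_frame('wrist')
P=toplane(f,[(159,88),(172,202),(445,190),(447,74)],.096)
B=toplane(f,[(62,255),(607,255),(27,32),(635,36)],.09)
print(P.round(4)[:,:2]);print(B.round(4)[:,:2])
d=B[0]-B[1]; yaw=np.arctan2(-d[0],d[1]); d2=B[2]-B[3]; print(yaw,np.arctan2(-d2[0],d2[1]))
o=B[0,:2]-S2W([0,0],yaw,[-.1,.23]); print('O',o)
c,s=np.cos(yaw),np.sin(yaw); R=np.array([[c,-s],[s,c]])
print('plate in S',((P[:,:2]-o)@R).round(4)); print('fence',((B[2:,:2]-o)@R).round(4))
print('tcp',((telemetry.get_state()['eef_pos'][:2]-o)@R).round(4))
E
```

```text
[[ 0.5547  0.1081]
 [ 0.477   0.0912]
 [ 0.5236 -0.1055]
 [ 0.6006 -0.085 ]]
[[ 0.4175  0.1743]
 [ 0.4979 -0.2474]
 [ 0.5743  0.2028]
 [ 0.6498 -0.207 ]]
0.18848971875512455 0.18236298218360505
O [ 0.55878429 -0.03291636]
plate in S [[ 0.0224  0.1393]
 [-0.057   0.1373]
 [-0.0482 -0.0647]
 [ 0.0313 -0.059 ]]
fence [[ 0.0594  0.2286]
 [ 0.0568 -0.1881]]
tcp [-0.0798  0.0366]
```

```bash
python3 -m inch '1 0 0 -6 0 0 0;1 0 0 -11 0 0 0;1 0 0 -13.3 0 0 0;1 0 0 -13.3 0 0 0;1 0 0 -13.3 0 0 0'; python3 -c "
from h import *
f=grab_frame('wrist');save(f,'w2.png')"
```

```text
t: 3.58
eef_pos: [0.4737, -0.011, 0.0939]
ee_rot: [-3.141, 0.0, -1.38]
force: [0.2, 0.8, 0.7]
width: 0.0873
```

View pics/w2.png

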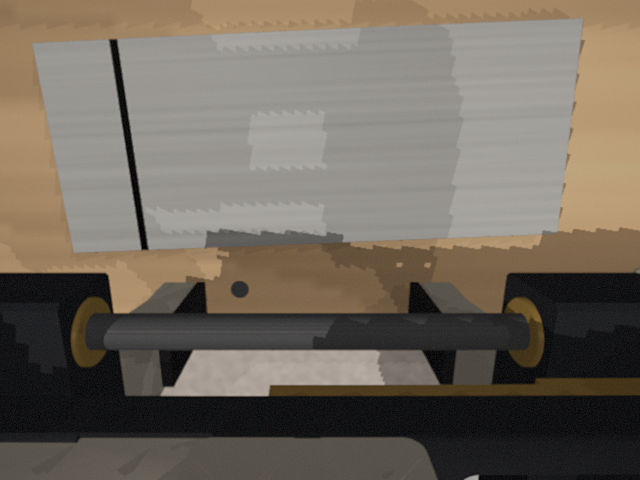

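The fingers are on the bed, 10–20 mm in front of the plate's near edge (rows 235–250). I push towards the fence.

```bash
python3 -m inch '1 0.5 0.1 -0.2 0 0 -0.2;1 1.2 0.2 -0.2 0 0 -0.2;1 1.8 0.33 -0.2 0 0 -0.2;1 2.4 0.45 -0.2 0 0 -0.2;1 3.0 0.56 -0.2 0 0 -0.2;1 3.6 0.67 -0.2 0 0 -0.2;1 4.1 0.77 -0.2 0 0 -0.2;1 4.3 0.8 -0.2 0 0 -0.2;1 4.3 0.8 -0.2 0 0 -0.2'; python3 -m inch '1 0.1 0.02 0 0 0 0;1 0.2 0.04 0 0 0 0;1 0.2 0.04 0 0 0 0'; python3 -m inch '1 0.1 0.02 0 0 0 0;1 0.2 0.04 0 0 0 0;1 0.2 0.04 0 0 0 0'
```

```text
t: 4.75
eef_pos: [0.5172, -0.003, 0.0921]
ee_rot: [-3.14, 0.0, -1.384]
force: [-0.4, 0.5, 0.2]
width: 0.0878
t: 5.12
eef_pos: [0.5192, -0.0026, 0.0921]
ee_rot: [-3.14, 0.0, -1.384]
force: [-1.3, -0.5, 0.6]
width: 0.0876
t: 5.5
eef_pos: [0.5214, -0.0021, 0.0921]
ee_rot: [-3.14, 0.0, -1.384]
force: [-1.9, -0.3, 0.9]
width: 0.0878
```

```bash
for i in 1; do python3 -m inch '1 0.1 0.02 0 0 0 0;1 0.2 0.04 0 0 0 0;1 0.2 0.04 0 0 0 0'; python3 -m inch '1 0.1 0.02 0 0 0 0;1 0.2 0.04 0 0 0 0;1 0.2 0.04 0 0 0 0'; done; python3 -c "
from h import *
f=grab_frame('wrist');save(f,'w3.png')"
```

```text
t: 5.88
eef_pos: [0.5223, -0.0021, 0.092]
ee_rot: [3.141, 0.0, -1.384]
force: [-5.4, -1.2, 4.2]
width: 0.0873
t: 6.25
eef_pos: [0.5225, -0.0022, 0.0919]
ee_rot: [3.138, -0.0, -1.384]
force: [-9.1, -0.3, 8.2]
width: 0.0875
```

View pics/w3.png

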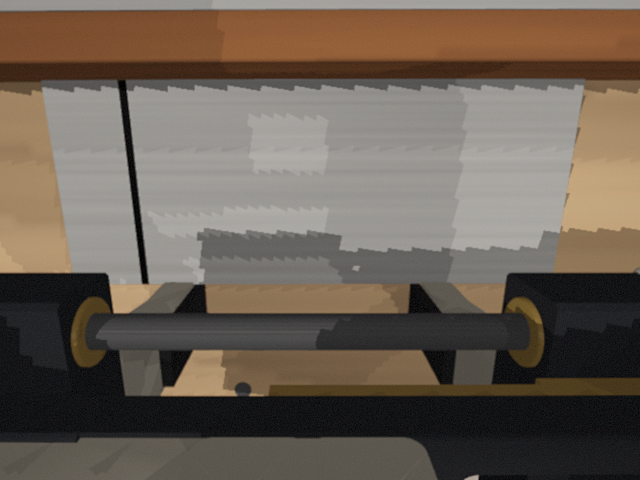

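The plate is flush: its far edge meets the fence base at row 80 along its whole length, and both fingers are stalled. I back off and go round to the tail.

```bash
python3 -m inch '1 -1 -0.2 0 0 0 0;1 -2.5 -0.5 0 0 0 0;1 -2.5 -0.5 4 0 0 0;1 -2.5 -0.5 9 0 0 0;1 -2.5 -0.5 9 0 0 0'; python3 -c "
from h import *
print(telemetry.get_state()['q'].round(3))"
```

```text
t: 6.92
eef_pos: [0.4996, -0.0067, 0.186]
ee_rot: [-3.137, 0.001, -1.383]
force: [0.2, 0.1, -1.0]
width: 0.0876
[ 0.381  0.098 -0.43   0.    -1.038  1.377]
```

```bash
python3 -m inch '0.25 9.5 -11.4 0 0 0 -90;0.25 9.5 -11.4 0 0 0 -90;0.25 9.5 -11.4 0 0 0 -90;0.25 9.5 -11.4 0 0 0 -90;0.25 9.5 -11.4 0 0 0 -90;0.25 9.5 -11.4 0 0 0 -90;0.25 9.5 -11.4 0 0 0 -90;0.25 9.5 -11.4 0 0 0 -90;0.25 9.5 -11.4 0 0 0 -90;0.25 9.5 -11.4 0 0 0 -90;0.25 9.5 -11.4 0 0 0 -90' 20; python3 - <<'E'
from h import *
f=grab_frame('top'); save(f,'t2.png')
i=cv2.imread('pics/t2.png')[175:310,245:465]
cv2.imwrite('pics/crop2.png',cv2.resize(i,None,fx=3.6,fy=3.6,interpolation=cv2.INTER_CUBIC))
E
```

```text
t: 8.3
eef_pos: [0.5943, -0.1206, 0.1856]
ee_rot: [-3.137, 0.0, -2.952]
force: [0.2, -0.6, -0.2]
width: 0.0218
```

View pics/crop2.png

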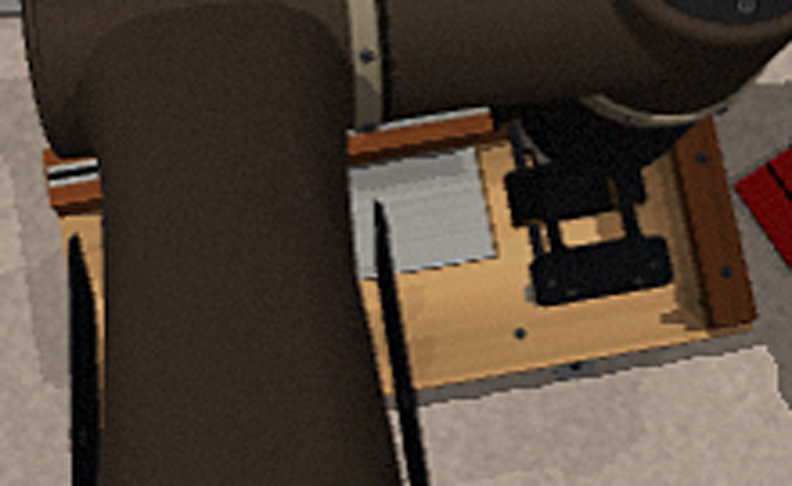

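The tail edge is at crop x 479–496, and the gripper hangs over bare bed behind it. I descend, then push in stages.

```bash
python3 -m inch '0.25 0 0 -5 0 0 0;0.25 0 0 -8.5 0 0 0;0.25 0 0 -9.3 0 0 0;0.25 0 0 -9.3 0 0 0;0.25 0 0 -9.3 0 0 0'; python3 -m inch '0.25 -0.1 0.5 0 0 0 -0.2;0.25 -0.2 1 0 0 0 -0.2;0.25 -0.28 1.5 0 0 0 -0.2;0.25 -0.37 2 0 0 0 -0.2;0.25 -0.46 2.5 0 0 0 -0.2;0.25 -0.56 3 0 0 0 -0.2;0.25 -0.56 3 0 0 0 -0.2'
```

```text
t: 8.98
eef_pos: [0.5956, -0.1206, 0.0944]
ee_rot: [-3.136, 0.003, -2.952]
force: [0.3, -0.3, 1.1]
width: 0.0217
t: 9.85
eef_pos: [0.5899, -0.0901, 0.0944]
ee_rot: [-3.137, 0.003, -2.955]
force: [-0.4, 0.2, 0.7]
width: 0.0218
```

```bash
python3 -m inch '0.25 0.09 -0.5 0 0 0 0;0.25 0.09 -0.5 -0.2 0 0 0;0.25 0.09 -0.5 -0.2 0 0 0;0.25 -0.09 0.5 -0.2 0 0 0;0.25 -0.19 1 -0.2 0 0 0;0.25 -0.28 1.5 -0.2 0 0 0;0.25 -0.37 2 -0.2 0 0 0;0.25 -0.37 2 -0.2 0 0 0'; python3 - <<'E'
from h import *
f=grab_frame('side'); save(f,'s2.png')
i=cv2.imread('pics/s2.png')[180:330,250:420]
cv2.imwrite('pics/scrop2.png',cv2.resize(i,None,fx=4,fy=4,interpolation=cv2.INTER_CUBIC))
E
```

```text
t: 10.85
eef_pos: [0.5863, -0.0695, 0.0925]
ee_rot: [-3.137, 0.004, -2.955]
force: [0.4, 0.2, -0.0]
width: 0.022
```

View pics/scrop2.png

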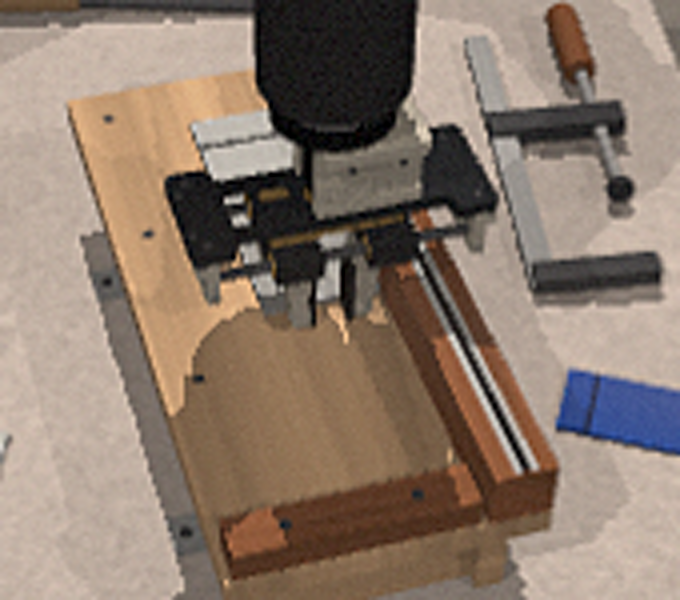

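The side view shows the fingers behind the plate's tail and the plate flat, with its line at crop (235,143). I keep pushing.

```bash
python3 -m inch '0.25 -0.1 0.6 0 0 0 0;0.25 -0.24 1.3 0 0 0 0;0.25 -0.38 2 0 0 0 0;0.25 -0.51 2.7 0 0 0 0;0.25 -0.65 3.4 0 0 0 0;0.25 -0.78 4.1 0 0 0 0;0.25 -0.91 4.8 0 0 0 0;0.25 -1.04 5.5 0 0 0 0;0.25 -1.18 6.2 0 0 0 0;0.25 -1.3 6.9 0 0 0 0;0.25 -1.4 7.4 0 0 0 0;0.25 -1.4 7.4 0 0 0 0'; python3 - <<'E'
from h import *
f=grab_frame('side'); save(f,'s3.png')
i=cv2.imread('pics/s3.png')[180:255,260:360]
cv2.imwrite('pics/scrop3.png',cv2.resize(i,None,fx=8,fy=8,interpolation=cv2.INTER_CUBIC))
E
```

```text
t: 12.4
eef_pos: [0.5726, 0.005, 0.0926]
ee_rot: [-3.137, 0.004, -2.955]
force: [0.2, -0.3, 0.2]
width: 0.0217
```

View pics/scrop3.png

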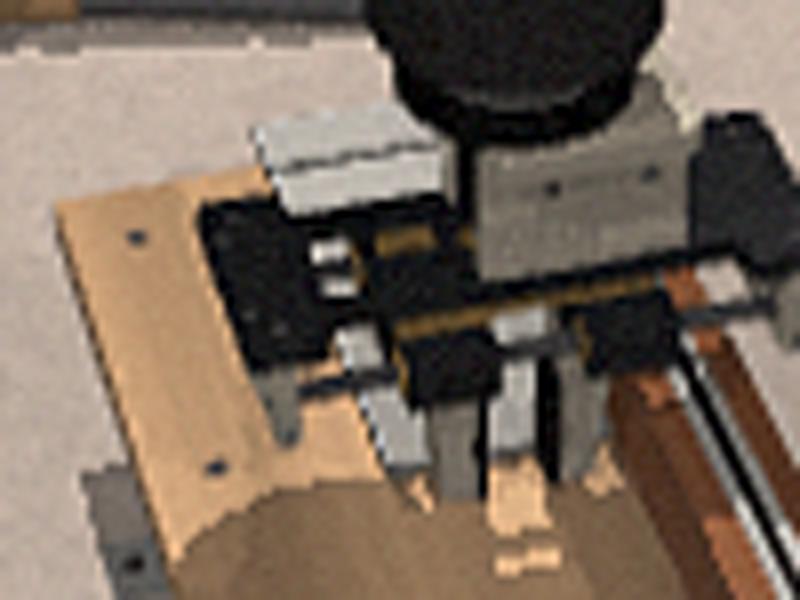

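Line at crop (295,168), still short of the bed end. I retreat and look at it square-on with the wrist camera.

```bash
python3 -m inch '0.25 0.3 -1.5 0 0 0 0;0.25 0.3 -1.5 4 0 0 0;0.25 0.3 -1.5 9 0 0 0;0.25 -12.4 11.3 13.4 0 0 90;0.25 -12.4 11.3 13.4 0 0 90;0.25 -12.4 11.3 13.4 0 0 90;0.25 -12.4 11.3 13.4 0 0 90;0.25 -12.4 11.3 13.4 0 0 90;0.25 -12.4 11.3 13.4 0 0 90;0.25 -12.4 11.3 13.4 0 0 90;0.25 -12.4 11.3 13.4 0 0 90;0.25 -12.4 11.3 13.4 0 0 90'; python3 -m inch '0.25 0 0 0 0 0 0;0.25 0 0 0 0 0 0'; python3 - <<'E'
from h import *
f=grab_frame('wrist'); save(f,'w4.png')
E
```

```text
t: 13.95
eef_pos: [0.4491, 0.1174, 0.2268]
ee_rot: [-3.137, 0.005, -1.38]
force: [0.1, -0.1, 0.1]
width: 0.0218
t: 14.2
eef_pos: [0.4493, 0.1171, 0.2268]
ee_rot: [-3.137, 0.005, -1.383]
force: [0.2, 0.7, -0.1]
width: 0.0218
```

View pics/w4.png

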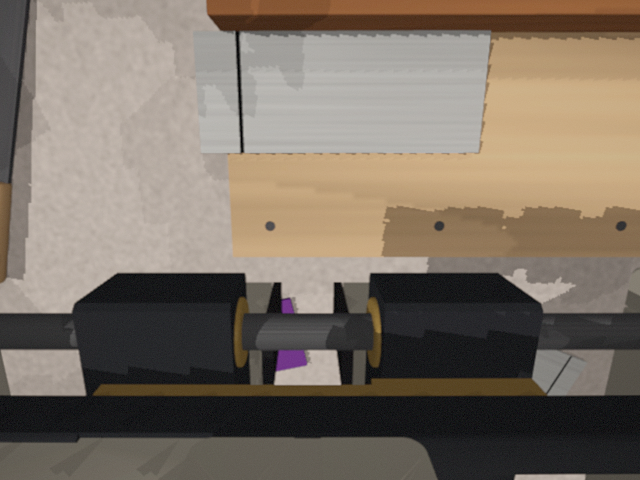

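The wrist view shows the line at (238,32)–(242,152) and the bed end at (229,155)–(233,255). About 10 mm is left, and the plate is flush to the fence (row 32).

```bash
cat > m.py <<'E'
from h import *
# line pixel and bed-end pixel per row, then support-frame y
def meas(l0,l1,b0,b1,wl=7,wb=8):
    f=grab_frame('wrist'); g=f['pixels'].astype(float); gray=g.mean(2); sat=cv2.GaussianBlur(g[...,0]-g[...,2],(3,3),0)
    L=[];B=[]
    for r in range(int(l0[1])+6,int(l1[1])-5,3):
        c=int(round(np.interp(r,[l0[1],l1[1]],[l0[0],l1[0]]))); w=gray[r,c-wl:c+wl+1]; d=np.clip(np.median(w)-15-w,0,None)
        if d.sum()>20: L.append((c-wl+(d*np.arange(2*wl+1)).sum()/d.sum(),r))
    for r in range(int(b0[1])+6,int(b1[1])-5,3):
        c=int(round(np.interp(r,[b0[1],b1[1]],[b0[0],b1[0]]))); w=np.clip(np.diff(sat[r,c-wb:c+wb+1]),0,None)
        B.append((c-wb+.5+(w**2*np.arange(2*wb)).sum()/(w**2).sum(),r))
    yaw=.187; ys=np.array([-np.sin(yaw),np.cos(yaw)]); 
    WL=toplane(f,L,.096)[:,:2]; WB=toplane(f,B,.09)[:,:2]
    print('line y',np.percentile(WL@ys,[10,50,90]).round(4),'bed y',np.percentile(WB@ys,[10,50,90]).round(4),'remaining mm',1e3*(np.median(WB@ys)-np.median(WL@ys)))
    return f,ys
E
python3 - <<'E'
from m import *
f,ys=meas((238,32),(242,152),(229,155),(233,255))
P=toplane(f,[(193,32),(202,153),(479,153),(490,32)],.096)[:,:2]
xs=np.array([ys[1],-ys[0]]); print((P@ys).round(4),(P@xs).round(4))
E
```

```text
line y [0.0803 0.0804 0.0806] bed y [0.0919 0.092  0.0922] remaining mm 11.587102327504539
[ 0.1102  0.1092 -0.0903 -0.089 ] [0.6013 0.5219 0.5224 0.6015]
```

```bash
python3 -m inch '0.25 12.6 -12.7 -3 0 0 -90;0.25 12.6 -12.7 -3 0 0 -90;0.25 12.6 -12.7 -3 0 0 -90;0.25 12.6 -12.7 -3 0 0 -90;0.25 12.6 -12.7 -3 0 0 -90;0.25 12.6 -12.7 -3 0 0 -90;0.25 12.6 -12.7 -3 0 0 -90;0.25 12.6 -12.7 -3 0 0 -90;0.25 12.6 -12.7 -3 0 0 -90;0.25 12.6 -12.7 -3 0 0 -90'; python3 -m inch '0.25 0 0 -5 0 0 0;0.25 0 0 -9.3 0 0 0;0.25 0 0 -9.3 0 0 0;0.25 0 0 -9.3 0 0 0'
```

```text
t: 15.55
eef_pos: [0.5752, -0.0098, 0.1967]
ee_rot: [-3.137, 0.005, -2.952]
force: [-0.4, -0.0, -0.6]
width: 0.0219
t: 16.05
eef_pos: [0.5763, -0.0097, 0.1052]
ee_rot: [-3.136, 0.006, -2.951]
force: [0.5, 0.1, 0.0]
width: 0.0218
```

```bash
python3 -m inch '0.25 0 0 -1.27 0 0 -0.2;0.25 0 0 -1.27 0 0 -0.2;0.25 0 0 -1.27 0 0 -0.2;0.25 -0.2 0.8 -1.27 0 0 -0.2;0.25 -0.35 1.5 -1.27 0 0 -0.2;0.25 -0.45 2.0 -1.27 0 0 -0.2;0.25 -0.52 2.3 -1.27 0 0 -0.2;0.25 -0.56 2.5 -1.27 0 0 -0.2;0.25 -0.58 2.58 -1.27 0 0 -0.2;0.25 -0.58 2.58 -1.27 0 0 -0.2;0.25 -0.58 2.58 -1.27 0 0 -0.2'
```

```text
t: 17.42
eef_pos: [0.5706, 0.0161, 0.0925]
ee_rot: [-3.136, 0.006, -2.955]
force: [-0.2, -2.3, 1.4]
width: 0.0219
```

```bash
python3 -m inch '0.25 0.3 -1.5 0 0 0 0;0.25 0.3 -1.5 4 0 0 0;0.25 0.3 -1.5 9 0 0 0;0.25 -12.2 10.1 13.4 0 0 90;0.25 -12.2 10.1 13.4 0 0 90;0.25 -12.2 10.1 13.4 0 0 90;0.25 -12.2 10.1 13.4 0 0 90;0.25 -12.2 10.1 13.4 0 0 90;0.25 -12.2 10.1 13.4 0 0 90;0.25 -12.2 10.1 13.4 0 0 90;0.25 -12.2 10.1 13.4 0 0 90;0.25 -12.2 10.1 13.4 0 0 90'; python3 -m inch '0.25 0 0 0 0 0 0;0.25 0 0 0 0 0 0'; python3 - <<'E'
from h import *
f=grab_frame('wrist'); save(f,'w5.png')
E
```

```text
t: 18.92
eef_pos: [0.4487, 0.1166, 0.2264]
ee_rot: [-3.137, 0.007, -1.381]
force: [0.7, 0.3, 0.7]
width: 0.022
t: 19.18
eef_pos: [0.4487, 0.1163, 0.2263]
ee_rot: [-3.137, 0.007, -1.383]
force: [-0.5, 0.4, -0.4]
width: 0.0222
```

View pics/w5.png

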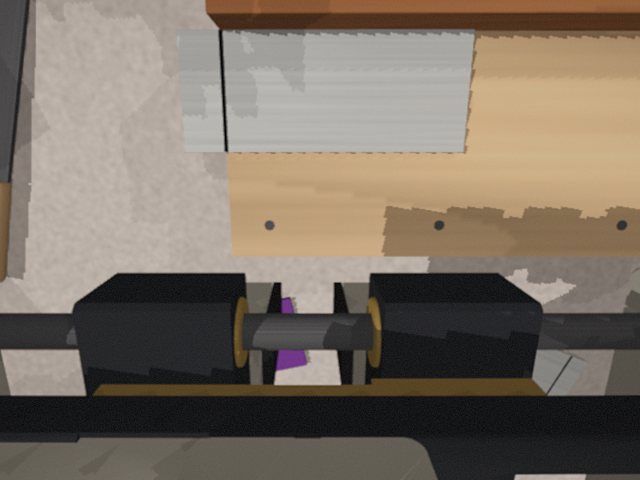

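The line is now at (221,30)–(226,152), roughly in line with the bed end (229,155)–(233,255). I measure it, and flushness too.

```bash
python3 - <<'E'
from m import *
f,ys=meas((221,30),(226,152),(229,155),(233,255))
xs=np.array([ys[1],-ys[0]])
P=toplane(f,[(177,30),(185,152),(464,152),(475,30)],.096)[:,:2]
print((P@ys).round(4),(P@xs).round(4))
# near plate edge, subpixel, vs near bed edge; far edge/fence boundary
sat=f['pixels'].astype(float); sat=cv2.GaussianBlur(sat[...,0]-sat[...,2],(3,3),0)
def edge(c,r,w,sg):
    d=np.clip(sg*np.diff(sat[r-w:r+w+1,c]),0,None)**2; return r-w+.5+(d*np.arange(2*w)).sum()/d.sum()
for nm,r,sg,z in [('near',152,1,.096),('far',30,-1,.096),('bed',255,-1,.09)]:
    cs=np.arange(245,455,5); W=toplane(f,[(c,edge(c,r,5,sg)) for c in cs],z)[:,:2]
    k=np.polyfit(W@ys,W@xs,1); print(nm,'slope',k[0].round(4),'x',np.median(W@xs).round(4))
E
```

```text
line y [0.0912 0.0913 0.0914] bed y [0.0919 0.092  0.0922] remaining mm 0.7313328594883844
[ 0.1204  0.121  -0.0796 -0.0789] [0.6018 0.522  0.5225 0.6019]
near slope -0.0022 x 0.5222
far slope -0.0027 x 0.6026
bed slope -0.0051 x 0.4424
```

```bash
python3 - <<'E'
from h import *
g=grab_frame('top')
for n,z in [('tape',0),('jar',0),('file',0),('clamp',0)]:
    r=regions_of('top',n); print(n,r[0]['bbox'] if r else None)
print(arm.job_done())
E
```

```text
tape [113.0, 289.2, 150.9, 325.3]
jar [505.6, 293.9, 539.9, 313.3]
file [182.3, 220.9, 197.9, 275.2]
clamp [213.4, 139.2, 335.1, 183.9]
the job is handed in; nothing more can be done
None
```

I pushed the larger grey plate flat against the fence with the open fingers, then pushed it along the fence from its tail edge in stages. I backed off before handing in, at about 19 s of the 64 s.

- **Line position:** the last wrist-camera measurement puts the black line 0.7 mm short of the bed end, so about 29–30 mm hangs out.
- **Flush to the fence:** the plate's near edge is 79.8 mm from the bed's near edge, against 80 mm for perfectly flush. It is about 0.003 rad askew to the bed edge, which is within what I can measure.
- **Forces:** about 12 N was the highest I read, when the plate met the fence.
- **Other things on the table:** the tape, jar and clamp are where the first picture showed them. The detected outline of the file ended partway down (row 275, against about row 335 in the first picture), probably because the arm was in front of it. No move went near it, but I did not check it further.

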